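Find the rearing-tub lid that rocks and press it home

TASK

Four identical clear tubs stand on the board, and one of their white lids is not pressed home. Press near the edges of the lids with your fingertips until you have made the loose one rock, then push that lid down on its middle until it sits fully home and level like the others. Only press: do not pull or lift any lid, and leave the vials, syringe, toy car and brush where they are.

Things in the scene. Friction and masses are not known exactly. Their poses are not given: they have to be found in the camera images.
- tub_1: One of four identical clear tubs, 94 mm across, 60 mm tall to the rim, fixed to the board, with a white lid. Origin: centre of underside. In its mouth, hidden by the lid, is a stiff plug 24 mm across: flush under a sound lid, 6 mm proud under the loose one. Pushing the middle of the lid down with over 12 N (20 N is ample, more if off-centre) sinks the plug; it stays where it is left.
- lid_1_top (a point): Centre of the flat top of tub_1's lid (z: its normal), a loose disc 103 mm across, 5 mm thick, skirted. Home: top 65 mm above the tub's underside, solid. The loose one (not told which): level, top at 71 mm; under 1 N at 35 to 40 mm from the centre tips it 0.15 rad onto the rim, far edge up; the pressed side's top, 20 to 30 mm out, then still lies 2 to 4 mm above home height. Let go, it falls level.
- tub_2: One of four identical clear tubs, 94 mm across, 60 mm tall to the rim, fixed to the board, with a white lid. Origin: centre of underside. In its mouth, hidden by the lid, is a stiff plug 24 mm across: flush under a sound lid, 6 mm proud under the loose one. Pushing the middle of the lid down with over 12 N (20 N is ample, more if off-centre) sinks the plug; it stays where it is left.
- lid_2_top (a point): Centre of the flat top of tub_2's lid (z: its normal), a loose disc 103 mm across, 5 mm thick, skirted. Home: top 65 mm above the tub's underside, solid. The loose one (not told which): level, top at 71 mm; under 1 N at 35 to 40 mm from the centre tips it 0.15 rad onto the rim, far edge up; the pressed side's top, 20 to 30 mm out, then still lies 2 to 4 mm above home height. Let go, it falls level.
- tub_3: One of four identical clear tubs, 94 mm across, 60 mm tall to the rim, fixed to the board, with a white lid. Origin: centre of underside. In its mouth, hidden by the lid, is a stiff plug 24 mm across: flush under a sound lid, 6 mm proud under the loose one. Pushing the middle of the lid down with over 12 N (20 N is ample, more if off-centre) sinks the plug; it stays where it is left.
- lid_3_top (a point): Centre of the flat top of tub_3's lid (z: its normal), a loose disc 103 mm across, 5 mm thick, skirted. Home: top 65 mm above the tub's underside, solid. The loose one (not told which): level, top at 71 mm; under 1 N at 35 to 40 mm from the centre tips it 0.15 rad onto the rim, far edge up; the pressed side's top, 20 to 30 mm out, then still lies 2 to 4 mm above home height. Let go, it falls level.
- tub_4: One of four identical clear tubs, 94 mm across, 60 mm tall to the rim, fixed to the board, with a white lid. Origin: centre of underside. In its mouth, hidden by the lid, is a stiff plug 24 mm across: flush under a sound lid, 6 mm proud under the loose one. Pushing the middle of the lid down with over 12 N (20 N is ample, more if off-centre) sinks the plug; it stays where it is left.
- lid_4_top (a point): Centre of the flat top of tub_4's lid (z: its normal), a loose disc 103 mm across, 5 mm thick, skirted. Home: top 65 mm above the tub's underside, solid. The loose one (not told which): level, top at 71 mm; under 1 N at 35 to 40 mm from the centre tips it 0.15 rad onto the rim, far edge up; the pressed side's top, 20 to 30 mm out, then still lies 2 to 4 mm above home height. Let go, it falls level.
- vial_a: Bystander: standing clear vial with a cotton plug, 34 mm across the foot, 75 mm tall, loose. Origin under its foot.
- vial_b: Bystander: a second such vial, 34 mm across the foot, 75 mm tall, loose. Origin under its foot.
- syringe: Bystander: empty syringe lying on the board, 140 mm long, 36 mm wide at the flange, 25 mm high, loose. Origin under the middle of the barrel, x along it.
- toy_car: Bystander: blue toy car, 58 x 34 x 34 mm, loose. Origin under its middle, x along it.
- brush: Bystander: brush about 150 mm long lying along its x axis, loose, under 40 mm high.
Not all that is in view belongs to the job. Leave any pink or purple look-alike of the part that bears lid_2_top alone.

How it is judged:
On the way:
1. the loose lid has been made to rock: tipped by more than 0.06 rad (about 3.5 degrees) (angle between any of lid_1_top, lid_2_top, lid_3_top, lid_4_top's own z axis and vertical above 0.06 rad), for 0.1 s.
At the end, for the whole second after the job is handed in: All four lids are home: each lid's top from 2 mm below to 1.5 mm above the home height of 65 mm over its tub's underside and level within 0.03 rad, its centre within 8 mm of its tub's (z of lid_1_top in the frame of tub_1 between 0.063 and 0.0665 m and angle between each of lid_1_top, lid_2_top, lid_3_top, lid_4_top's own z axis and vertical below 0.03 rad and horizontal distance between lid_1_top and tub_1 below 0.008 m and z of lid_2_top in the frame of tub_2 between 0.063 and 0.0665 m and horizontal distance between lid_2_top and tub_2 below 0.008 m and z of lid_3_top in the frame of tub_3 between 0.063 and 0.0665 m and horizontal distance between lid_3_top and tub_3 below 0.008 m and z of lid_4_top in the frame of tub_4 between 0.063 and 0.0665 m and horizontal distance between lid_4_top and tub_4 below 0.008 m); the robot touches nothing.
It fails at once if a lid is pulled or lifted: its top more than 85 mm above its tub's underside (z of lid_1_top in the frame of tub_1 above 0.085 m or z of lid_2_top in the frame of tub_2 above 0.085 m or z of lid_3_top in the frame of tub_3 above 0.085 m or z of lid_4_top in the frame of tub_4 above 0.085 m).
It fails at once if a vial, the syringe, the toy car or the brush is moved or lifted by more than 30 mm (distance of any of vial_a, vial_b, syringe, toy_car, brush from where it was at the start of the episode above 0.03 m).
It fails at once if a vial is knocked over (angle between any of vial_a, vial_b's own z axis and vertical above 0.5 rad).
It also fails if it takes over 61 s, if anything falls off the work surface, if the arm or the gripper's body presses on something with over 40 N, if the wrist force passes 120 N, or if a joint passes its speed limit or range.

ROBOT

A 7-joint arm with a two-finger parallel gripper is mounted at the origin on the work surface. World frame = base frame: x ahead of the robot, y to its left, z up, the work surface at z = 0. Lengths are in m, angles in rad, forces in N, time in s.
With the tool pointing down it reaches from about 0.35 to 0.9 m from the base axis. Payload 7.2 kg.
Tool frame: the origin (TCP) lies midway between the tips of the shut fingers; the grasp point (between the pads) lies 19 mm behind it (grip_depth is the distance from the TCP to the grasp point, in m); z points along the fingers, y is the line along which they close (so a half turn about z gives the same grasp; the last joint's range is limited). The gripper opens to 85 mm and grips with 20 to 120 N. Pads are 22 mm wide; open, the fingers measure 114 mm over their backs; the gripper's body (76 mm by 85 mm) begins 54 mm behind the grasp point. The pads swing forward as they close: fully open they stand 13 mm farther back than shut.
Start: joints at [-1.4, 0.411, -0.013, 1.596, 0.006, 1.134, -0.082], TCP at [0.148, 0.607, 0.231] pointing down, gripper open.
Joint ranges: [-2.95, 2.95], [-0.29, 1.99], [-1.47, 1.44], [0.14, 2.54], [-1.03, 4.17], [0.13, 1.85], [-2.86, 2.86]. Speed limits (rad/s): [2.39, 2.39, 3.01, 3.01, 3.14, 3.14, 3.14].

INTERFACE

Orientations are given as a rotation vector (axis times angle).
In Python, from bench import * gives the robot as it stands.
- The arm moves only by the tool send_rows, never from a script. Its argument "plan" is text: rows parted by semicolons, each of 4 numbers parted by spaces: the shift along the world's x, y, z in cm, then the turn about the world's z in rad. A call has 1 to 10 rows; each row is the pose to reach, as a shift and turn from the pose commanded when the call began; what a row does not reach only later rows make up. A row lasts 1/10 s, in which the tool goes at most 50 mm and 8.59 degrees, less where a joint would pass 70% of its speed; a pose out of reach is approached as far as the arm can. A call with a gripper value outside its range is refused whole. "jaw" is the closure, from 0 (fully open) to 1 (shut), set as the call begins (left out, the last holds). The fingers move at their own pace and stop on an object; the grip force is fixed at half the most. Time passes only in rows, so rows that repeat a pose let the fingers close. It gives the time, the measured TCP pose, the force, the opening and the grip force at its end, in the units of the state.
- sense(): the state, without advancing time (a new reading comes with each control period).
- get_image(name): name is "side" or "top"; returns a dict with "color" (400x640x3 uint8, red, green, blue), "z_map" (400x640 float32, m along the optical axis (not along the pixel's ray), 0 where there is no reading), "K" (3x3 intrinsics, pixels), "R" (3x3) and "t" (3): a world point X has camera coordinates R X + t. Camera axes: x right, y down, z forward; pixel columns grow to the right and rows downward; lengths in m; the calibration is good to about 2 mm. A picture is of the moment at which its call begins.
- hand_in(): hands the job in; it is judged then, once.
The state is a dict: "time_s": time; "joints": joint angles; "joint_vel": joint speeds; "tau": joint torques, N m; "position": TCP position; "tcp_rot": TCP orientation; "wrist_force": force on the tool from outside, world axes, zero at the start; "wrist_torque": the same for the moment, N m; "grip_width": finger opening in m; "grip_force": force on a finger pad.
Only numpy, scipy, OpenCV 4.12 (cv2) and the standard library are available. Lean on these libraries where they do the work, as an engineer would, in place of code of your own. Each camera call takes 0.05 s, during which the arm holds its last target. There are 200 camera calls.

## Working session

There is one attempt and no reset: what is moved stays moved. The work goes in short steps, Python scripts to look and compute and a tool call to move; the robot and the scene stay as the last step left them, time stands still between calls to the robot, and variables do not carry over. Pictures are saved under pics/ and viewed, at most 10 in all, crops included, and the job is handed in when it is done.

Besides the shell and the picture viewer there is one more tool, called after "Emit:" as name(argument=value, ...) on one line, values as JSON. send_rows: Moves the arm, as the interface text tells. Its arguments: {"type":"object","properties":{"plan":{"type":"string"},"jaw":{"type":"number"}},"required":["plan"]}

```bash
mkdir -p pics; python3 - <<'E'
from bench import *
import cv2,numpy as np
for n in("top","side"):
    im=get_image(n); cv2.imwrite(f"pics/{n}0.png",im["color"][:,:,::-1]); np.savez(f"{n}0.npz",**im)
    print(n,im["K"].tolist(),im["R"].round(3).tolist(),im["t"])
print(sense())
E
```

```text
top [[372.39378592327404, 0.0, 321.37778728180376], [0.0, 372.39378592327404, 197.71436685249824], [0.0, 0.0, 1.0]] [[0.024, -1.0, -0.009], [-0.987, -0.022, -0.162], [0.162, 0.012, -0.987]] [-0.00640183  0.50659617  0.86104374]
side [[363.6324048852446, 0.0, 319.95479435683944], [0.0, 363.6324048852446, 200.36269157744303], [0.0, 0.0, 1.0]] [[-0.995, -0.097, -0.009], [-0.05, 0.583, -0.811], [0.084, -0.807, -0.585]] [0.49139648 0.08350579 0.83302153]
{'time_s': 0.1, 'joints': array([-1.40019483,  0.41184395, -0.01268389,  1.59694857,  0.00558535,
        1.13431259, -0.08219225]), 'joint_vel': array([-0.00025877, -0.00120339, -0.00180599, -0.0048798 ,  0.00128688,
        0.0003694 ,  0.00154502]), 'tau': array([ 3.11187563e-03, -6.01832986e+01,  6.84223305e-01, -3.00083828e+01,
        1.39348791e-02,  6.43791500e-03, -4.10561057e-06]), 'position': array([0.14777963, 0.60681928, 0.23052716]), 'tcp_rot': array([-3.74209076e-01, -3.11915081e+00,  2.31715475e-03]), 'wrist_force': array([ 0.16147271, -0.09477175,  0.14387255]), 'wrist_torque': array([ 0.01396852, -0.02079952,  0.00616481]), 'grip_force': 0.0, 'grip_width': 0.08513834433126664}
```

View pics/top0.png

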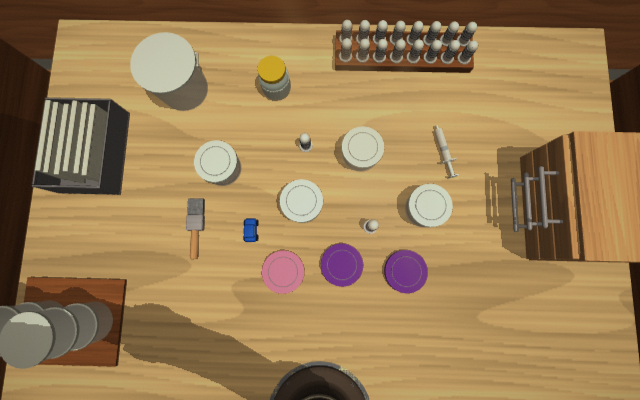

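View pics/side0.png

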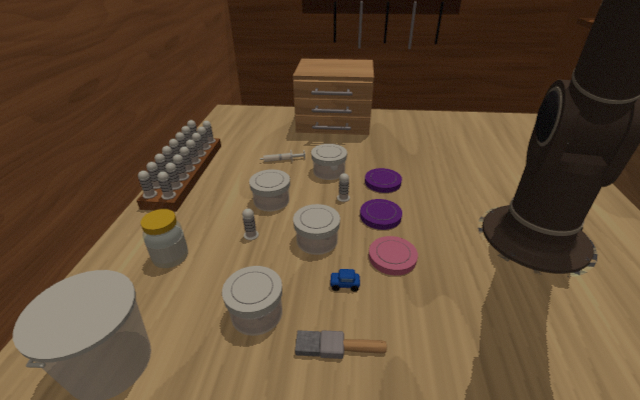

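The top view shows the four white tub lids at about (216,162), (301,201), (362,148) and (430,205). Things that could be mistaken for them are the big white pot (164,62), the yellow-lidded jar (271,70), the pink disc (283,272) and the purple discs (342,264) and (406,271). I choose the four white-lidded clear tubs. The vials are at (305,142) and (371,225), the car at (250,230), the syringe at (445,152) and the brush at (195,228).

```bash
cat > h.py <<'E'
import numpy as np,cv2
def ray(im,u,v,z):
    d=im["R"].T@np.linalg.inv(im["K"])@[u,v,1]; c=-im["R"].T@im["t"]
    return c+d*(z-c[2])/d[2]
def cloud(im):
    h,w=im["z_map"].shape; u,v=np.meshgrid(np.arange(w),np.arange(h)); Z=im["z_map"]
    p=np.stack([u,v,np.ones_like(u)],-1)@np.linalg.inv(im["K"]).T*Z[...,None]
    return (p-im["t"])@im["R"]
E
python3 - <<'E'
from h import *
t=dict(np.load("top0.npz")); s=dict(np.load("side0.npz"))
P=cloud(t);hsv=cv2.cvtColor(t["color"],cv2.COLOR_RGB2HSV)
S=cloud(s);hs=cv2.cvtColor(s["color"],cv2.COLOR_RGB2HSV)
print("table z",np.median(P[240:300,480:520,2]))
m=((hsv[...,1]<60)&(hsv[...,2]>140)&(P[...,2]>.045)).astype(np.uint8)
n,l,st,ce=cv2.connectedComponentsWithStats(m)
for i in range(1,n):
    if 800<st[i,4]<3000:
        q=ray(t,*ce[i],.066); z=P[...,2][cv2.erode((l==i).astype(np.uint8),np.ones((9,9)))>0]
        g=(np.hypot(S[...,0]-q[0],S[...,1]-q[1])<.04)&(S[...,2]>.05)&(S[...,2]<.09)
        (cc,r)=cv2.minEnclosingCircle(np.argwhere(l==i)[:,::-1].astype(np.float32))
        print(ce[i].round(1),st[i,4],np.round(cc,1),q.round(4),"ztop",np.median(z).round(4),"zside",np.median(S[g][:,2]).round(4))
for n,u,v,z in(("vialA",305,140,.07),("vialB",371,225,.07),("car",250,230,.02)):print(n,ray(t,u,v,z).round(3))
c=t["color"][120:240,180:460,::-1];cv2.imwrite("pics/c.png",cv2.resize(c,None,fx=2.8,fy=2.8))
E
```

```text
table z 0.000603681096681139
[362.5 146.6] 1357 [362.5 146.5] [ 0.6295 -0.091   0.066 ] ztop 0.0663 zside 0.0661
[214.9 160.8] 1393 [215.  160.9] [0.5866 0.2628 0.066 ] ztop 0.0721 zside 0.072
[301.  200.4] 1448 [300.9 200.2] [0.4951 0.0529 0.066 ] ztop 0.0661 zside 0.066
[430.2 204.9] 1473 [430.5 204.5] [ 0.4913 -0.2503  0.066 ] ztop 0.0662 zside 0.0661
vialA [0.642 0.048 0.07 ]
vialB [ 0.441 -0.111  0.07 ]
car [0.426 0.179 0.02 ]
```

View pics/c.png

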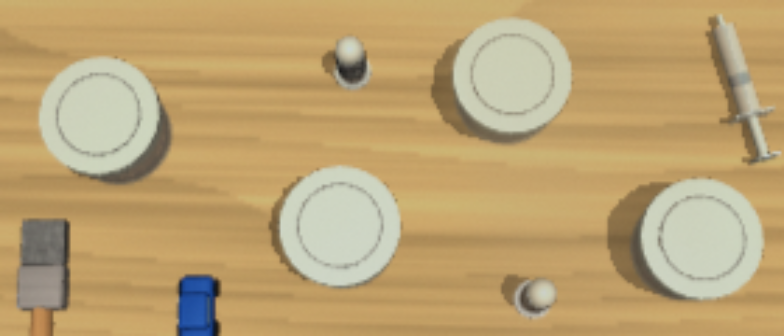

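Depth settles it: the lid at pixel (215,161), about (0.585, 0.261), lies 6 mm above the other three and is the loose one. The crop confirms it is a plain white lid on a clear tub. Next I go over its near edge (the −y side, about 37 mm out) with the fingers shut.

Emit:
send_rows(plan="4 -3.2 0 0; 8 -6.4 0 0; 12 -9.6 0 0; 16 -12.8 0 0; 20 -16 0 0; 24 -20 0 0; 28 -24 0 0; 32 -28 0 0; 36 -32 0 0; 40 -36 0 0", jaw=1)

```text
time_s: 1.1
position: [0.5213, 0.2731, 0.2311]
tcp_rot: [-0.374, -3.119, 0.0]
wrist_force: [0.1, 0.6, -0.5]
grip_width: 0.0002
grip_force: 0.0
```

Emit:
send_rows(plan="2 -1.2 -3 0; 3.7 -2.3 -7 0; 3.7 -2.3 -11 0; 3.7 -2.3 -13.5 0; 3.7 -2.3 -13.5 0; 3.7 -2.3 -13.5 0")

```text
time_s: 1.7
position: [0.5573, 0.2518, 0.0964]
tcp_rot: [-0.374, -3.119, 0.001]
wrist_force: [0.3, -0.1, -0.4]
grip_width: -0.0
grip_force: 0.0
```

Emit:
send_rows(plan="2.8 -2.7 0 0; 2.8 -2.7 0 0; 2.8 -2.7 -1 0; 2.8 -2.7 -2 0; 2.8 -2.7 -2.4 0; 2.8 -2.7 -2.7 0; 2.8 -2.7 -2.9 0; 2.8 -2.7 -2.9 0; 2.8 -2.7 -2.9 0")

```text
time_s: 2.6
position: [0.585, 0.2249, 0.0676]
tcp_rot: [-0.374, -3.119, 0.0]
wrist_force: [-2.4, -1.5, 3.0]
grip_width: 0.0002
grip_force: 1.9
```

```bash
python3 - <<'E'
from bench import *
from h import *
im=get_image("side"); P=cloud(im); np.save("p1.npy",P)
m=(np.hypot(P[...,0]-.585,P[...,1]-.261)<.045)&(P[...,2]>.058)&(P[...,2]<.085)
q=P[m]; A=np.c_[q[:,0]-.585,q[:,1]-.261,np.ones(len(q))]
print(len(q),np.linalg.lstsq(A,q[:,2],rcond=None)[0].round(3)); cv2.imwrite("pics/s1.png",cv2.resize(im["color"][120:360,130:450,::-1],None,fx=2,fy=2))
print(sense()["position"],sense()["wrist_force"])
E
```

```text
1438 [0.008 0.131 0.074]
[0.58505323 0.2249576  0.06755138] [-1.68420264 -0.19396217  3.92761079]
```

View pics/s1.png

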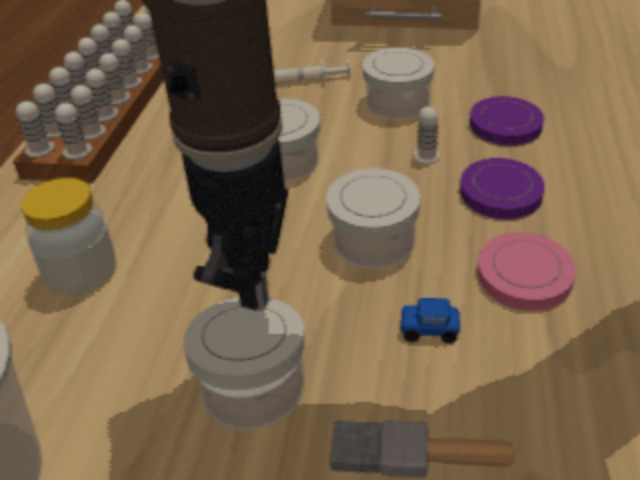

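The side view, near (255,300) in the crop, shows the fingertips on the lid's near edge with the far side raised. The plane fit gives a tilt of 0.13 rad, so it has rocked. Now I lift off and re-measure.

Emit:
send_rows(plan="0 0 1 0; 0 0 3 0; 0 0 5 0; 0 -1 5 0; 0 -1 5 0; 0 -1 5 0")

```text
time_s: 3.25
position: [0.585, 0.2142, 0.1167]
tcp_rot: [-0.375, -3.118, 0.001]
wrist_force: [-0.4, 0.9, -0.7]
grip_width: -0.0001
grip_force: 0.0
```

```bash
python3 - <<'E'
from bench import *
from h import *
for n in("side","top"):
    im=get_image(n); P=cloud(im)
    m=(np.hypot(P[...,0]-.585,P[...,1]-.261)<.07)&(P[...,2]>.068)&(P[...,2]<.078)
    q=P[m]; c,r=cv2.minEnclosingCircle(q[:,:2].astype(np.float32)*1000)
    print(n,len(q),np.round(c,1),round(r,1),q.mean(0).round(4))
print(sense()["position"],sense()["wrist_force"])
E
```

```text
side 2200 [586.5 262.5] 52.7 [0.5859 0.2665 0.0717]
top 841 [583.6 259.5] 50.1 [0.5691 0.2597 0.0719]
[0.58481942 0.21473203 0.11643438] [1.05062333 0.63474545 1.25147011]
```

Emit:
send_rows(plan="0 2 0 0; 0 4.65 0 0; 0 4.65 0 0; 0 4.65 -2 0; 0 4.65 -3.5 0; 0 4.65 -4.2 0; 0 4.65 -4.5 0; 0 4.65 -4.7 0; 0 4.65 -4.9 0; 0 4.65 -4.9 0")

```text
time_s: 4.35
position: [0.5849, 0.2613, 0.0692]
tcp_rot: [-0.375, -3.118, -0.0]
wrist_force: [-2.1, -0.7, 4.2]
grip_width: 0.0001
grip_force: 1.7
```

Emit:
send_rows(plan="0 0 -0.2 0; 0 0 -0.4 0; 0 0 -0.6 0; 0 0 -0.8 0; 0 0 -0.8 0; 0 0 -0.8 0")

```text
time_s: 4.95
position: [0.5851, 0.2614, 0.065]
tcp_rot: [-0.375, -3.119, -0.002]
wrist_force: [-14.9, -5.4, 34.6]
grip_width: -0.0002
grip_force: 17.7
```

Emit:
send_rows(plan="0 0 0.5 0; 0 0 1.5 0; 0 0 4 0; 0 0 8 0; 0 -5 10 0; 0 -10 12 0; 0 -14 12 0; 0 -14 12 0; 0 -14 12 0")

```text
time_s: 5.85
position: [0.5858, 0.1197, 0.1811]
tcp_rot: [0.379, 3.118, 0.001]
wrist_force: [-0.1, 0.0, -0.5]
grip_width: 0.0002
grip_force: 0.0
```

```bash
python3 - <<'E'
from bench import *
from h import *
im=get_image("side"); P=cloud(im)
for x,y in((.585,.261),(.63,-.091),(.495,.053),(.491,-.25)):
    m=(np.hypot(P[...,0]-x,P[...,1]-y)<.042)&(P[...,2]>.058)&(P[...,2]<.085)
    q=P[m]; A=np.c_[q[:,0]-x,q[:,1]-y,np.ones(len(q))]
    print(len(q),np.linalg.lstsq(A,q[:,2],rcond=None)[0].round(4))
m=(np.hypot(P[...,0]-.585,P[...,1]-.261)<.07)&(P[...,2]>.063)&(P[...,2]<.07)
print(cv2.minEnclosingCircle(P[m][:,:2].astype(np.float32)*1000))
print(sense()["position"],sense()["wrist_force"])
E
```

```text
1420 [ 0.003  -0.      0.0659]
256 [ 0.0042 -0.0031  0.066 ]
728 [ 0.005  -0.0025  0.0659]
329 [0.006  0.0018 0.066 ]
((588.2586669921875, 263.12518310546875), 52.305625915527344)
[0.58549672 0.12155758 0.18062824] [ 0.47371471  0.30560677 -0.40575501]
```

All four lids are now at the same height and level, and the arm is clear, so I hand in.

```bash
python3 -c "
from bench import *
print(hand_in())"
```

```text
the job is handed in; nothing more can be done
None
```

I rocked the loose lid, at about (0.585, 0.261), by 0.13 rad and pushed it home on its middle, so all four lids measure level and at the same height; the job is handed in, but no verdict was shown. I found the loose lid by depth, since it lay 6 mm higher, so I did not press the other three.

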